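# Gauge the gap between bracket lugs

### The arm

A 7-joint arm with a two-finger parallel gripper is mounted at the origin on the work surface. World frame = base frame: x ahead of the robot, y to its left, z up, the work surface at z = 0. Lengths are in mm, angles in rad, forces in N, time in s.
With the tool pointing down it reaches from about 400 to 850 mm from the base axis. Payload 4.5 kg.
Tool frame: the origin (TCP) lies at the very end of the fingers, on their centre line; the grasp point (between the pads) lies 19 mm behind it; z points along the fingers, x is the direction in which the jaws open and shut, and the axes are right-handed (so a half turn about z gives the same grasp; the last joint's range is limited). The gripper opens to 88 mm and grips with 3 to 60 N. Pads are 18 mm wide; open, the fingers measure 123 mm over their backs; the gripper's body (75 mm by 187 mm) begins 45 mm behind the grasp point.
Start: joints at [0.034, 0.689, -0.195, 1.565, 0.157, 0.902, -0.215], TCP at [625.023, 0.026, 238.743] pointing down, gripper open.
Joint ranges: [-3.01, 3.01], [-0.46, 2.08], [-1.47, 1.51], [0.13, 2.56], [-1, 4.14], [0.04, 2.09], [-2.66, 2.66]. Speed limits (rad/s): [2.57, 2.57, 3.14, 3.14, 3.14, 3.14, 3.14].

### API

Orientations are given as a unit quaternion [w, x, y, z].
In Python, from station import telemetry, camera, calibration, ctrl gives the robot as it stands.
- The arm moves only by the shell command python3 -m crank 'ROWS' [FORCE]. ROWS is a JSON object of lists of equal length, an entry for each row: "dp": the shift along the tool's x, y, z in cm, a list of three; "turn": the turn, a rotation vector about the tool's x, y, z in degrees, a list of three; "grip": the closure, from -1 (fully open) to 1 (shut). A call has 1 to 5 rows; each row is the pose to reach, as a shift and turn from the pose measured when the call began, along the tool's axes at that moment; what a row does not reach only later rows make up. A row lasts 1/10 s, in which the tool goes at most 50 mm and 8.59 degrees, less where a joint would pass 70% of its speed; a pose out of reach is approached as far as the arm can. A call with a gripper value outside its range is refused whole. The fingers move at their own pace and stop on an object; FORCE is the grip in N (left out, the last holds). Time passes only in rows, so rows that repeat a pose let the fingers close. It gives the time, the measured TCP pose, the force and the opening at its end, in the units of the state.
- telemetry.sense(): the state, without advancing time (a new reading comes with each control period).
- camera(name): name is "scene" or "side" or "wrist"; returns the picture (384x512x3 uint8, red, green, blue); there is no depth.
- calibration(name): a dict with "fx", "fy", "cx", "cy" (pixels), "extrinsics" (4x4, takes a point from world to camera coordinates); the wrist camera has in their place "hand_eye" (4x4, takes a point from camera to tool coordinates, whose origin is the TCP and whose axes are the tool frame's). Camera axes: x right, y up, looking along -z (the intrinsics and any distortion apply to the point x, -y, -z); pixel columns grow to the right and rows downward; lengths in mm; the calibration is good to about 2 mm. A picture is of the moment at which its call begins: read the wrist's pose just before it. calibration takes no time and is no camera call.
- ctrl.sign_off(): hands the job in, once; it reports no verdict.
The state is a dict: "t": time; "qpos": joint angles; "qd": joint speeds; "effort": joint torques, N m; "position": TCP position; "orientation": TCP orientation; "force": force on the tool from outside, world axes, zero at the start; "wrist_torque": the same for the moment, N m; "finger_gap": finger opening in mm.
Only numpy, scipy, OpenCV 4.12 (cv2) and the standard library are available. Lean on these libraries where they do the work, as an engineer would, in place of code of your own. Each camera call takes 0.05 s, during which the arm holds its last target.

### The job

On the welding bench, the thinnest gap gauge has been tried between the two lugs of the bracket and is loose there. Take it out and put it down on the bare end of the bracket's base plate. Then carry on up the set: leave the thickest gauge that will go in freely standing fully down in the gap between the lugs, about centred along them.

Things in the scene. Friction and masses are not known exactly. Their poses are not given: they have to be found in the camera images.
- bracket: Fixed steel bracket: base plate 10 mm thick with two upright lugs 70 mm long (its x), 12 mm thick, 45 mm high above the plate, inner top edges bevelled. Gap between them: open above and at both ends, runs along x. Origin: plate underside, mid-length of the lugs, in the plane of the fixed lug's inner face; the gap lies on the +y side. The other lug has a low bolted foot.
- gap (a joint): Place of the bolted lug: the clear gap is 25 mm plus this value (m, 0 to 0.017), so 25 to 42 mm; the gap's mid-plane is at bracket y = half the gap. Bolted tight: it does not move.
- bare_end (a point): Middle of the bare end of the bracket's base plate, on the plate's top face; 115 mm from the lugs' middle along bracket -x. The plate is bare for 75 mm to either side of this point along x and over its whole 180 mm width (y).
- thin_gauge: Aluminium gauge standing on edge: blade 80 mm long (its x) x 12 mm thick (y) x 45 mm high, on it a centred grip tab 40 (x) x 12 (y) x 45 mm high; 90 mm high in all. Origin: centre of its underside, z up. About 0.18 kg. Thinnest; stands loosely in the gap on the base plate at the start, along the gap.
- middle_gauge: Aluminium gauge standing on edge: blade 80 mm long (its x) x 20 mm thick (y) x 45 mm high, on it a centred grip tab 40 (x) x 12 (y) x 45 mm high; 90 mm high in all. Origin: centre of its underside, z up. About 0.25 kg. On the bench; always goes into the gap.
- thick_gauge: Aluminium gauge standing on edge: blade 80 mm long (its x) x 34 mm thick (y) x 45 mm high, on it a centred grip tab 40 (x) x 12 (y) x 45 mm high; 90 mm high in all. Origin: centre of its underside, z up. About 0.39 kg. On the bench; goes in freely only if the gap is about 36 mm or more.

How it is judged (in metres and radians):
On the way, in this order (a step that is already met when the one before it is completed fails the run):
1. the thin gauge is out of the gap and lies or stands on the bare end of the base plate (x of thin_gauge in the frame of bracket between -0.188 and -0.05 m and y of thin_gauge in the frame of bracket between -0.075 and 0.105 m and z of thin_gauge in the frame of bracket between 0.004 and 0.06 m and linear speed of thin_gauge below 0.05 m/s and angular speed of thin_gauge below 0.5 rad/s), for 0.2 s.
2. the thickest gauge that goes in freely is fully down between the lugs (((value of joint gap below 0.012 m and (x of middle_gauge in the frame of bracket between -0.02 and 0.02 m and y of middle_gauge in the frame of bracket between 0.004 and 0.04 m and z of middle_gauge in the frame of bracket between 0.004 and 0.018 m and angle between middle_gauge's own z axis and vertical below 0.2 rad and linear speed of middle_gauge below 0.05 m/s and angular speed of middle_gauge below 0.5 rad/s)) or (value of joint gap above 0.008 m and (x of thick_gauge in the frame of bracket between -0.02 and 0.02 m and y of thick_gauge in the frame of bracket between 0.004 and 0.04 m and z of thick_gauge in the frame of bracket between 0.004 and 0.018 m and angle between thick_gauge's own z axis and vertical below 0.2 rad and linear speed of thick_gauge below 0.05 m/s and angular speed of thick_gauge below 0.5 rad/s)))), for 0.2 s.
At the end, for the whole second after the job is handed in: Thin gauge at rest on the bare end of the base plate, standing or lying. In the gap, underside within 8 mm of the plate, tilt under 11 deg, within 20 mm of centre along it, at rest: the 20 mm gauge if the gap is under 33 mm, the 34 mm gauge if over 37 mm, either between (all of step 1 and ((value of joint gap below 0.012 m and (x of middle_gauge in the frame of bracket between -0.02 and 0.02 m and y of middle_gauge in the frame of bracket between 0.004 and 0.04 m and z of middle_gauge in the frame of bracket between 0.004 and 0.018 m and angle between middle_gauge's own z axis and vertical below 0.2 rad and linear speed of middle_gauge below 0.05 m/s and angular speed of middle_gauge below 0.5 rad/s)) or (value of joint gap above 0.008 m and (x of thick_gauge in the frame of bracket between -0.02 and 0.02 m and y of thick_gauge in the frame of bracket between 0.004 and 0.04 m and z of thick_gauge in the frame of bracket between 0.004 and 0.018 m and angle between thick_gauge's own z axis and vertical below 0.2 rad and linear speed of thick_gauge below 0.05 m/s and angular speed of thick_gauge below 0.5 rad/s)))); the robot touches nothing.
It also fails if it takes over 48 s, if anything falls off the work surface, if the arm or the gripper's body presses on something with over 40 N, if the wrist force passes 120 N, or if a joint passes its speed limit or range.

## Working session

There is one attempt and no reset: what is moved stays moved. The work goes in short steps, Python scripts to look and compute and a shell command to move; the robot and the scene stay as the last step left them, time stands still between calls to the robot, and variables do not carry over. Pictures are saved under pics/ and viewed, and the job is handed in when it is done.

```bash
ls; mkdir -p pics; python3 - <<'E'
from station import telemetry, camera, calibration, ctrl
import cv2
print(telemetry.sense())
for n in ["scene","side","wrist"]:
    cv2.imwrite(f"pics/{n}0.png",camera(n)[:,:,::-1]); print(n,calibration(n))
E
```

```text
pics
{'t': 0.0, 'qpos': array([ 0.03381282,  0.69000752, -0.19448098,  1.56631493,  0.15732193,
        0.90253976, -0.21507727]), 'qd': array([ 0.00069947, -0.00136333,  0.00020597, -0.00056895, -0.00084068,
       -0.00082645,  0.00062994]), 'effort': array([ 3.38560185e-04, -5.27571630e+01, -1.26686912e+00, -1.53434461e+01,
       -5.26333472e-02,  6.56995355e-03,  1.65937727e-04]), 'position': array([ 6.24366997e+02, -8.35897264e-02,  2.37902289e+02]), 'orientation': array([ 8.81444251e-05,  9.99999558e-01,  3.94369530e-05, -9.34712983e-04]), 'force': array([0.47976875, 0.1178709 , 0.34410218]), 'wrist_torque': array([-0.01806743,  0.01133832, -0.00629041]), 'finger_gap': 87.97521534785149}
scene {'fx': 423.07132762107017, 'fy': 423.07132762107017, 'cx': 256.2314958963697, 'cy': 191.5470555450354, 'extrinsics': array([[-1.55266620e-01,  9.87716448e-01,  1.75640074e-02,
        -1.13850285e+01],
       [-5.17935175e-01, -9.65324328e-02,  8.49955672e-01,
         2.50614085e+02],
       [ 8.41210694e-01,  1.22872727e-01,  5.26561356e-01,
        -1.45905489e+03],
       [ 0.0000000
[... 293 characters left out ...]
8e-01,  6.78340187e-01,  7.24559648e-01,
        -1.59233268e+02],
       [-1.22021825e-01, -7.14224044e-01,  6.89198585e-01,
        -5.53954392e+02],
       [ 0.00000000e+00,  0.00000000e+00,  0.00000000e+00,
         1.00000000e+00]])}
wrist {'fx': 302.6165130617888, 'fy': 302.6165130617888, 'cx': 256.8317552598585, 'cy': 196.27086841385895, 'hand_eye': array([[ 9.99999269e-01, -8.87917937e-04, -8.20868753e-04,
        -2.86134577e-01],
       [-1.08831251e-03, -9.56751201e-01, -2.90905407e-01,
        -7.57846552e+01],
       [-5.27067036e-04,  2.90906088e-01, -9.56751467e-01,
        -1.46363683e+02],
       [ 0.00000000e+00,  0.00000000e+00,  0.00000000e+00,
         1.00000000e+00]])}
```

View pics/scene0.png

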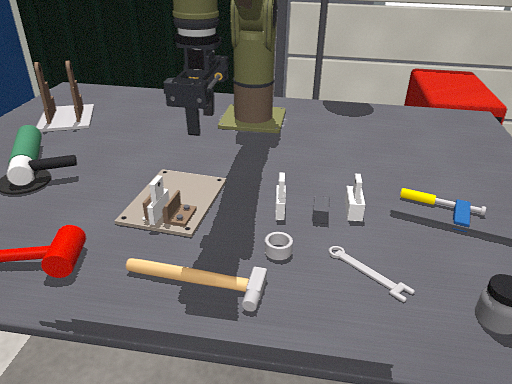

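View pics/side0.png

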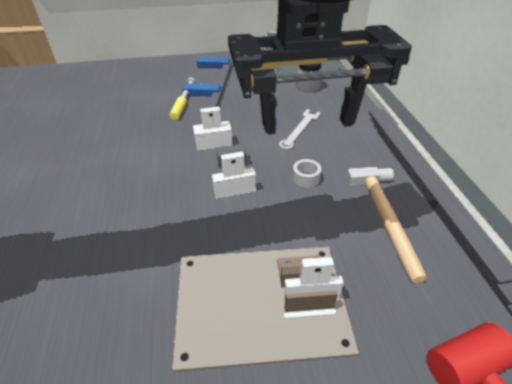

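View pics/wrist0.png

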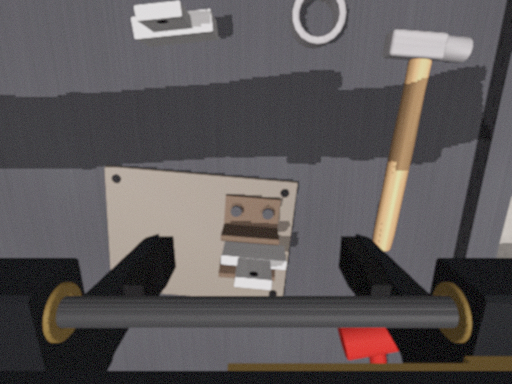

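The scene view shows the plate at about (175,200), with the lugs at its right end and the thin gauge between them. The two free gauges are near (281,195) and (356,198). In the wrist view the bolted foot is towards +y, at about (250,210). The bare end is towards the robot. I'll enlarge the crops before measuring.

```bash
cat > h.py <<'E'
import numpy as np, cv2
from station import telemetry, camera, calibration
from scipy.spatial.transform import Rotation as R
def cam(name,s=None):
    """returns c (K), Rwc (cam->world), origin"""
    k=calibration(name)
    if name=='wrist':
        s=s or telemetry.sense(); q=s['orientation']
        T=np.eye(4);T[:3,:3]=R.from_quat([q[1],q[2],q[3],q[0]]).as_matrix();T[:3,3]=s['position']
        M=T@k['hand_eye']
    else: M=np.linalg.inv(k['extrinsics'])
    return k,M
def ray(c,p):
    k,M=c; d=np.array([(p[0]-k['cx'])/k['fx'],-(p[1]-k['cy'])/k['fy'],-1.])
    return M[:3,3],M[:3,:3]@d
def onz(c,p,z):
    o,d=ray(c,p); return o+d*(z-o[2])/d[2]
def tri(*obs):
    A=np.zeros((3,3));b=np.zeros(3);L=[]
    for c,p in obs:
        o,d=ray(c,p);d=d/np.linalg.norm(d);P=np.eye(3)-np.outer(d,d);A+=P;b+=P@o;L.append((P,o))
    x=np.linalg.solve(A,b); return x,[round(float(np.linalg.norm(P@(x-o))),1) for P,o in L]
def proj(c,X):
    k,M=c; x=np.linalg.inv(M)@np.append(X,1); return k['cx']-k['fx']*x[0]/x[2], k['cy']+k['fy']*x[1]/x[2]
def crop(im,x0,y0,w,h,f,out):
    cv2.imwrite(out,cv2.resize(im[y0:y0+h,x0:x0+w],None,fx=f,fy=f,interpolation=cv2.INTER_CUBIC))
E
python3 - <<'E'
from h import *
S,D,W=[cv2.imread(f'pics/{n}0.png') for n in('scene','side','wrist')]
crop(S,110,160,270,90,2.9,'pics/s1.png')
crop(D,170,240,190,125,4,'pics/d1.png')
crop(D,180,95,90,110,5,'pics/d2.png')
crop(W,100,150,200,150,4,'pics/w1.png')
E
```

```text
(no output)
```

View pics/s1.png

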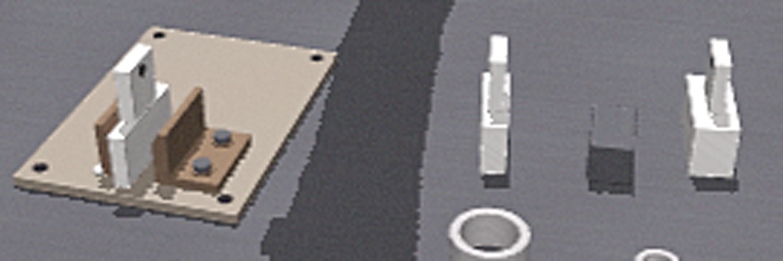

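View pics/d1.png

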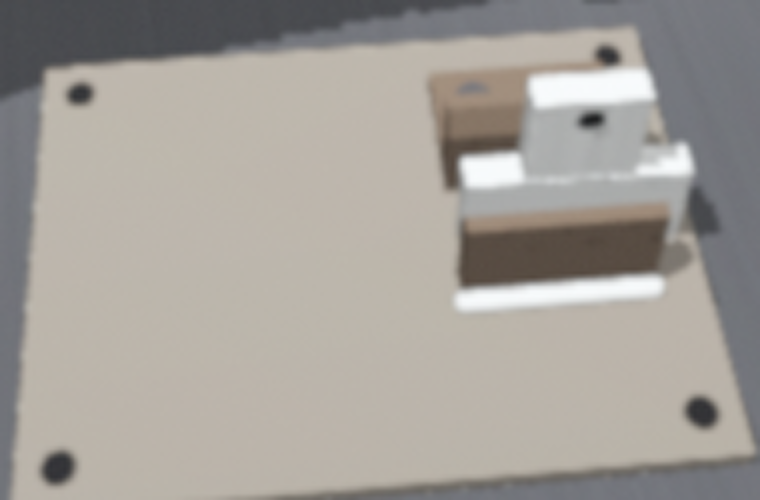

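View pics/d2.png

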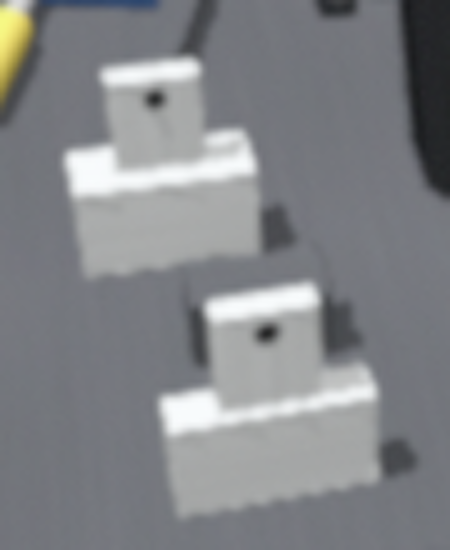

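View pics/w1.png

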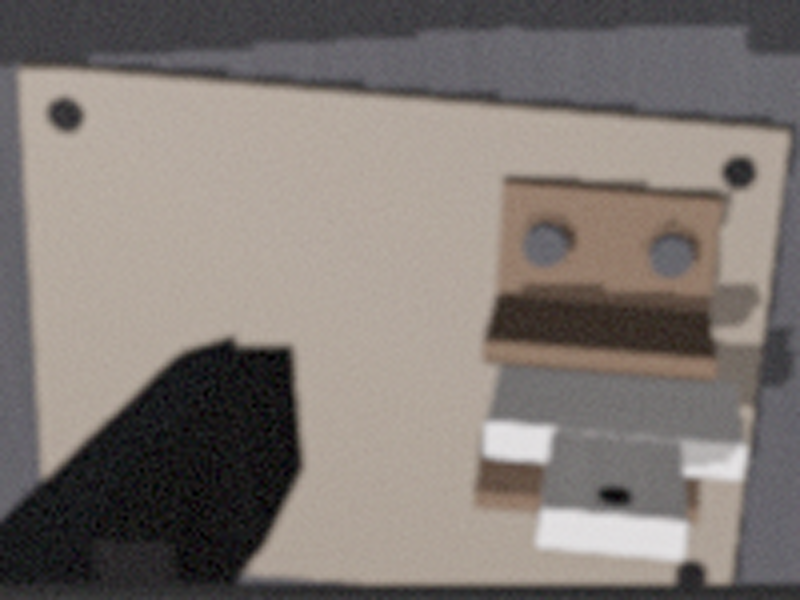

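Thin gauge: the side crop shows its white tab top at about (302–334, 258–267), and the wrist crop shows it at about (235–272, 277–290). On the bench, the middle gauge is nearer (side 232,160 centre) and the thick one further (side 211,128). A dark spacer block stands between them. Next I'll triangulate the corners.

```bash
python3 - <<'E'
from h import *
np.set_printoptions(precision=1,suppress=True)
S,D,W=cam('scene'),cam('side'),cam('wrist')
d=lambda x,y:(D,(170+x/4,240+y/4)); w=lambda x,y:(W,(100+x/4,150+y/4)); s=lambda x,y:(S,(110+x/2.9,160+y/2.9)); e=lambda x,y:(D,(180+x/5,95+y/5))
for n,o in {'thin tab -x+y':(d(527,78),w(545,510)),'+x+y':(d(648,71),w(688,520)),'-x-y':(d(531,106),w(538,549)),'+x-y':(d(656,99),w(688,559)),
 'plate corner -x+y':(d(45,68),w(18,66)),'+x+y':(d(635,27),w(792,128)),'hole -x+y':(d(80,94),w(65,113),s(158,35)),'hole +x+y':(d(607,55),w(739,172),s(317,57)),
 'hole +x-y':(d(702,412),w(690,577),s(225,199)),
 'bolt lug outer top -x':(d(430,75),w(487,345)),
 }.items(): print(n,*tri(*o))
# on-plane
print('hole ... ',onz(S,(110+225/2.9,160+199/2.9),10),onz(S,(110+40/2.9,160+168/2.9),10),onz(D,(170+58/4,240+467/4),10),onz(D,(170+702/4,240+412/4),10))
# middle/thick tab tops from side (z=90) and scene
for n,pts in {'thick tab':[(102,72),(200,60),(201,78),(106,87)],'mid tab':[(206,302),(316,285),(320,305),(212,320)],'thick blade':[(66,153),(245,133),(259,170),(78,192)],'mid blade':[(160,400),(372,368),(378,400),(170,432)]}.items():
    z=90 if 'tab' in n else 45
    P=np.array([onz(D,e(*p)[1],z) for p in pts]); print(n,P[:,:2].tolist(),P.mean(0))
for n,pts in {'thick tab':[(712,40),(727,40),(731,59),(714,59)],'mid tab':[(492,36),(506,36),(508,58),(491,58)],'thin':[(117,68),(141,43),(156,50),(134,78)]}.items():
    P=np.array([onz(S,s(*p)[1],100 if n=='thin' else 90) for p in pts]); print('scene',n,P[:,:2].tolist(),P.mean(0))
E
```

```text
thin tab -x+y [ 601.5 -102.3   98.5] [0.8, 0.8]
+x+y [677.1 -19.8   6.9] [0.1, 0.1]
-x-y [ 599.5 -113.9   99.3] [0.7, 0.7]
+x-y [ 640.5 -117.6   98.4] [0.5, 0.5]
plate corner -x+y [432.4   0.5   9.1] [0.0, 0.0]
hole -x+y [470.6 -66.1  51.1] [24.9, 60.8, 76.5]
hole +x+y [635.9 -16.3  79.1] [55.8, 17.9, 58.9]
hole +x-y [ 641.5 -130.7   -1.6] [46.7, 51.4, 88.0]
bolt lug outer top -x [580.  -69.9  62. ] [3.8, 3.8]
hole ...  [659.3 -33.4  10. ] [ 646.6 -182.5   10. ] [ 432.6 -164.5   10. ] [ 646.8 -183.7   10. ]
thick tab [[492.4199476122937, 322.1364403649167], [534.4889508629034, 324.55727129387884], [533.4146153390146, 309.66238696791703], [493.31852261712106, 309.5904368424936]] [513.4 316.5  90. ]
mid tab [[519.4884926910192, 153.86155193946007], [560.1738505646978, 156.88132420047958], [559.8506648147436, 144.75061449219442], [520.5156865291614, 142.92615485358823]] [540.  149.6  90. ]
thick blade [[472.1782799128256, 333.3551019314256], [552.6273817410334, 335.4013718863352], [555.1500292238258, 304.4408112831239], [475.8167491964359, 301.4677484898845]] [513.9 318.7  45. ]
mid blade [[499.00307249473263, 155.84114736437624], [581.1261233270185, 160.39066555867242], [580.1723092411654, 141.20414441531028], [501.1013861582961, 136.83091398934124]] [540.4 148.6  45. ]
scene thick tab [[495.379319371968, 314.99870539424154], [493.1837537336046, 326.5953329484797], [522.7986863739477, 328.0533787470721], [525.2072022341174, 315.25512240409296]] [509.1 321.2  90. ]
scene mid tab [[521.036209241966, 145.39164853174594], [518.9992271819644, 156.13663149462647], [552.7108549241975, 161.00811145795507], [555.0928980602881, 148.35444799272227]] [537.  152.7  90. ]
scene thin [[636.5942386585165, -114.42061339716773], [598.5952775115959, -110.2138182342521], [606.5465929885396, -95.74800609496683], [647.6182546351113, -97.55762566501417]] [ 622.3 -104.5  100. ]
```

Measured: the thin gauge's tab is centred at about (620.8, -110), top z 98.7 against 100 expected, yaw about -5°. The plate yaw is -4.74°. The bracket origin comes out at about (613.3, -119.9), and both plate corners agree on it to under 1 mm. Now I'll move over the tab and turn the jaws across the gap, -85.3° in total.

```bash
python3 -m crank '{"dp":[[-0.35,11,0],[-0.35,11,0],[-0.35,11,0],[-0.35,11,0],[-0.35,11,0]],"turn":[[0,0,-8.5],[0,0,-17],[0,0,-25.5],[0,0,-34],[0,0,-42.5]],"grip":[-1,-1,-1,-1,-1]}' 15
python3 -m crank '{"dp":[[0,0,0],[0,0,0],[0,0,0],[0,0,0],[0,0,0]],"turn":[[0,0,-8.5],[0,0,-17],[0,0,-25.5],[0,0,-34],[0,0,-42.5]],"grip":[-1,-1,-1,-1,-1]}'
python3 -m crank '{"dp":[[0,0,0]],"turn":[[0,0,0]],"grip":[-1]}'
python3 - <<'E'
from h import *
s=telemetry.sense();print(s['position'],R.from_quat(np.roll(s['orientation'],-1)).as_matrix()[:,0],s['qpos'])
W=camera('wrist')[:,:,::-1];cv2.imwrite('pics/w2.png',W);crop(W,0,0,512,384,1.5,'pics/w2b.png')
E
```

```text
t: 0.65
position: [620.6, -111.2, 237.7]
orientation: [-0.0, 0.931, 0.364, -0.001]
force: [0.6, 0.5, -0.2]
finger_gap: 87.9
t: 1.15
position: [620.3, -111.4, 237.3]
orientation: [-0.001, 0.734, 0.679, -0.001]
force: [-0.1, 0.4, -0.1]
finger_gap: 88.1
t: 1.25
position: [620.1, -111.6, 236.8]
orientation: [-0.001, 0.734, 0.68, -0.001]
force: [0.2, 0.2, -0.3]
finger_gap: 88.6
[ 620.05148311 -111.63739639  236.84775915] [ 7.65530393e-02  9.97065510e-01 -3.82934740e-05] [ 0.43489333  0.75686704 -0.62399245  1.53400825  0.49115702  1.01556238
  1.17039115]
```

View pics/w2b.png

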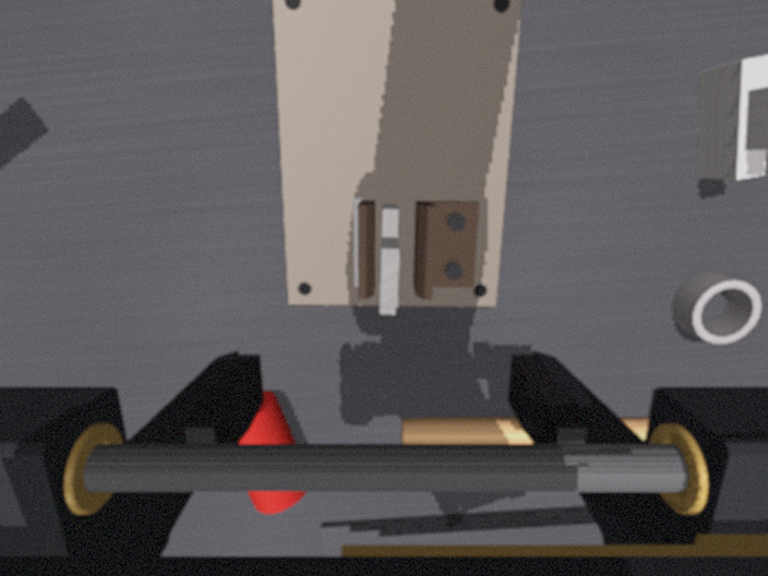

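This wrist view looks straight along the gap. The fixed lug is at about (243,165), the thin gauge at (260,170) and the bolted lug with its foot at (285–318,165), with the bare end at the top. I'll enlarge it to measure the gap.

```bash
python3 - <<'E'
from h import *
W=cv2.imread('pics/w2.png'); crop(W,220,120,120,100,6,'pics/w2c.png')
E
```

```text
(no output)
```

View pics/w2c.png

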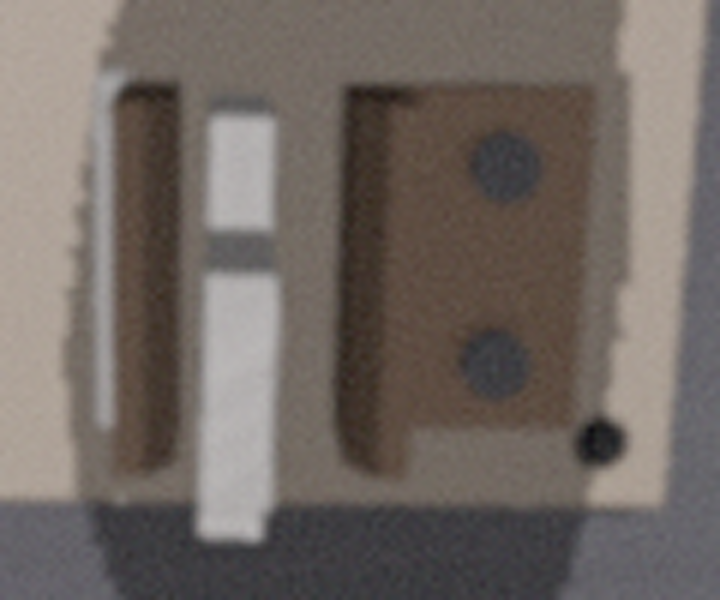

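```bash
python3 - <<'E'
from h import *
np.set_printoptions(precision=1,suppress=True)
c=cam('wrist'); a=np.radians(-4.74);Rb=np.array([[np.cos(a),-np.sin(a)],[np.sin(a),np.cos(a)]]);O=np.array([613.3,-119.9])
def b(x,y,z):
    P=onz(c,(220+x/6,120+y/6),z); print((x,y,z),P[:2],'bracket',Rb.T@(P[:2]-O))
for p in [(181,85,10),(178,280,10),(176,440,10),(345,85,10),(339,280,10),(335,440,10)]: b(*p)
print('plate edge +x');b(665,500,10);b(600,442,10)
print('lug tops');[b(*p) for p in [(113,470,55),(172,470,55),(340,470,55),(408,478,55)]]
print('tab/blade');[b(*p) for p in [(205,118,55),(277,118,55),(203,272,100),(282,272,100),(195,540,100),(265,540,100)]]
E
```

```text
(181, 85, 10) [ 578.1 -115.8] bracket [-35.4   1.2]
(178, 280, 10) [ 617.9 -119.8] bracket [4.6 0.5]
(176, 440, 10) [ 652.5 -123.2] bracket [39.3 -0. ]
(345, 85, 10) [580.7 -82.7] bracket [-35.6  34.4]
(339, 280, 10) [620.5 -86.3] bracket [ 4.4 34.1]
(335, 440, 10) [655.2 -89.2] bracket [39.2 34. ]
plate edge +x
(665, 500, 10) [674.3 -18.9] bracket [ 52.4 105.7]
(600, 442, 10) [660.1 -32.7] bracket [39.4 90.8]
lug tops
(113, 470, 55) [ 644.5 -133.4] bracket [ 32.2 -10.9]
(172, 470, 55) [ 645.4 -122.3] bracket [32.2  0.3]
(340, 470, 55) [647.9 -90.6] bracket [32.1 32.1]
(408, 478, 55) [650.5 -77.8] bracket [33.6 45. ]
tab/blade
(205, 118, 55) [ 580.2 -110.7] bracket [-33.7   6.4]
(277, 118, 55) [581.3 -97.9] bracket [-33.8  19.3]
(203, 272, 100) [ 599.4 -112.2] bracket [-14.5   6.5]
(282, 272, 100) [600.4 -99.8] bracket [-14.5  19. ]
(195, 540, 100) [ 644.  -117.2] bracket [30.4  5.2]
(265, 540, 100) [ 645.  -105.7] bracket [30.4 16.8]
```

The gap measures about 33.7 mm at plate level and about 32–33 mm from the lug tops, so it is clearly under 36. The middle gauge is the one to use, and I'll recheck once the gap is empty. The tab is at about (621.5, -109). I'll go down to it and grip.

```bash
python3 -m crank '{"dp":[[0.25,0.1,4],[0.25,0.1,8],[0.25,0.1,12],[0.25,0.1,15],[0.25,0.1,17]],"turn":[[0,0,0],[0,0,0],[0,0,0],[0,0,0],[0,0,0]],"grip":[-1,-1,-1,-1,-1]}' 15
python3 -m crank '{"dp":[[0,0,0],[0,0,0],[0,0,0],[0,0,0],[0,0,0]],"turn":[[0,0,0],[0,0,0],[0,0,0],[0,0,0],[0,0,0]],"grip":[-1,1,1,1,1]}' 15
python3 -m crank '{"dp":[[0,0,0],[0,0,0],[0,0,0],[0,0,0],[0,0,0]],"turn":[[0,0,0],[0,0,0],[0,0,0],[0,0,0],[0,0,0]],"grip":[1,1,1,1,1]}' 15
```

```text
t: 1.8
position: [619.1, -109.3, 64.2]
orientation: [-0.002, 0.736, 0.677, -0.003]
force: [-0.4, -0.6, -0.2]
finger_gap: 88.3
t: 2.3
position: [619.8, -109.5, 65.3]
orientation: [-0.002, 0.736, 0.677, -0.002]
force: [-0.1, 0.1, -0.2]
finger_gap: 58.3
t: 2.8
position: [619.7, -109.4, 65.3]
orientation: [-0.002, 0.736, 0.677, -0.002]
force: [0.5, -0.4, -0.3]
finger_gap: 18.2
```

```bash
python3 -m crank '{"dp":[[0,0,0],[0,0,0],[0,0,0]],"turn":[[0,0,0],[0,0,0],[0,0,0]],"grip":[1,1,1]}' 25
python3 -m crank '{"dp":[[0,0,-2],[0,0,-4],[0,0,-6.5],[0,0,-6.5]],"turn":[[0,0,0],[0,0,0],[0,0,0],[0,0,0]],"grip":[1,1,1,1]}'
python3 - <<'E'
from h import *
s=telemetry.sense();print(s['position'],R.from_quat(np.roll(s['orientation'],-1)).as_matrix()[:,:2].T,s['finger_gap'],s['force'])
for n in('side','wrist'): cv2.imwrite(f'pics/{n}3.png',camera(n)[:,:,::-1])
E
```

```text
t: 3.1
position: [619.7, -109.4, 65.2]
orientation: [-0.002, 0.736, 0.677, -0.002]
force: [0.7, 0.4, -0.2]
finger_gap: 11.9
t: 3.5
position: [622.1, -109.1, 133.0]
orientation: [0.0, 0.736, 0.677, -0.0]
force: [1.1, 0.4, -1.7]
finger_gap: 12.0
[ 622.14016758 -109.14391673  132.96714854] [[ 8.38739090e-02  9.96476308e-01 -3.67189625e-04]
 [ 9.96476368e-01 -8.38739472e-02 -8.97649303e-05]] 12.033575275522841 [ 1.09893495  0.37178912 -1.68715606]
```

View pics/side3.png

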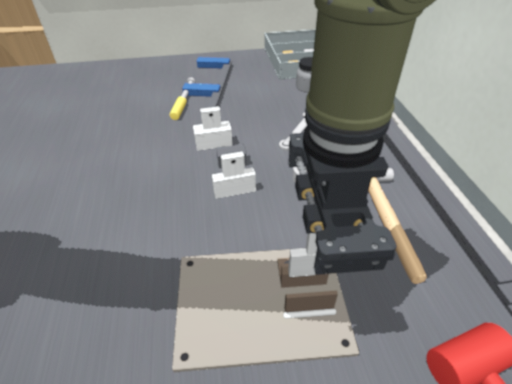

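View pics/wrist3.png

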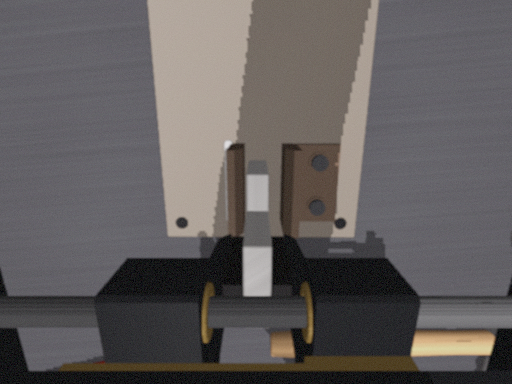

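Side view: the gauge is held and clear of the lugs, and the bare plate around (225,310) is free. The jaws read 12 mm. I'll carry it about 122 mm towards -x and lower it.

```bash
python3 -m crank '{"dp":[[0,-3,0],[0,-7,0],[0,-10.5,0],[0,-12.2,0],[0,-12.2,0]],"turn":[[0,0,0],[0,0,0],[0,0,0],[0,0,0],[0,0,0]],"grip":[1,1,1,1,1]}'
python3 -m crank '{"dp":[[0,0,2.5],[0,0,4.5],[0,0,5.5],[0,0,6],[0,0,6]],"turn":[[0,0,0],[0,0,0],[0,0,0],[0,0,0],[0,0,0]],"grip":[1,1,1,1,1]}'
python3 - <<'E'
from h import *
s=telemetry.sense();print(s['position'],s['force'])
cv2.imwrite('pics/side4.png',camera('side')[230:,100:420,::-1])
E
```

```text
t: 4.1
position: [494.1, -99.7, 129.3]
orientation: [-0.004, 0.736, 0.677, -0.005]
force: [-0.4, 0.8, -2.1]
finger_gap: 11.7
t: 4.6
position: [493.8, -99.5, 68.7]
orientation: [-0.004, 0.736, 0.677, -0.005]
force: [-0.9, 0.0, -0.8]
finger_gap: 12.3
[493.78714176 -99.54239861  68.73228479] [-0.91155125  0.00285163 -0.78944222]
```

View pics/side4.png

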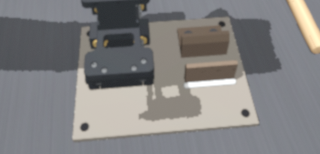

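The gauge is over the bare end, about 3.5 mm up. I'll lower the last bit.

```bash
python3 -m crank '{"dp":[[0,0,0.2],[0,0,0.3],[0,0,0.35],[0,0,0.35]],"turn":[[0,0,0],[0,0,0],[0,0,0],[0,0,0]],"grip":[1,1,1,1]}'
```

```text
t: 5.05
position: [494.0, -99.7, 66.0]
orientation: [-0.003, 0.736, 0.677, -0.005]
force: [-0.1, 0.2, -1.5]
finger_gap: 11.9
```

```bash
python3 -m crank '{"dp":[[0,0,0.1],[0,0,0.15],[0,0,0.15]],"turn":[[0,0,0],[0,0,0],[0,0,0]],"grip":[1,1,1]}'
```

```text
t: 5.35
position: [493.9, -99.7, 65.2]
orientation: [-0.003, 0.736, 0.677, -0.005]
force: [-2.0, 0.2, 5.3]
finger_gap: 11.6
```

Contact: +5 N at z = 65.2, the same height as at the grasp. Next: open and lift.

```bash
python3 -m crank '{"dp":[[0,0,0],[0,0,0],[0,0,0],[0,0,0],[0,0,0]],"turn":[[0,0,0],[0,0,0],[0,0,0],[0,0,0],[0,0,0]],"grip":[-0.3,-0.6,-1,-1,-1]}'
python3 -m crank '{"dp":[[0,0,0],[0,0,0],[0,0,-2],[0,0,-6],[0,0,-9]],"turn":[[0,0,0],[0,0,0],[0,0,0],[0,0,0],[0,0,0]],"grip":[-1,-1,-1,-1,-1]}'
python3 -m crank '{"dp":[[0,0,-4],[0,0,-7],[0,0,-7]],"turn":[[0,0,0],[0,0,0],[0,0,0]],"grip":[-1,-1,-1]}'
python3 - <<'E'
from h import *
s=telemetry.sense();print(s['position'],R.from_quat(np.roll(s['orientation'],-1)).as_matrix()[:,:2].T,s['finger_gap'],s['qpos'])
np.save('s5.npy',np.array([s],dtype=object))
for n in('side','wrist'): cv2.imwrite(f'pics/{n}5.png',camera(n)[:,:,::-1])
E
```

```text
t: 5.85
position: [493.9, -99.7, 65.1]
orientation: [-0.003, 0.736, 0.677, -0.005]
force: [0.1, -0.6, 1.1]
finger_gap: 49.7
t: 6.35
position: [494.9, -99.3, 156.5]
orientation: [-0.003, 0.736, 0.677, -0.005]
force: [1.0, -0.1, -0.8]
finger_gap: 87.8
t: 6.65
position: [498.1, -99.0, 230.1]
orientation: [-0.001, 0.736, 0.677, -0.002]
force: [0.2, 0.1, -0.4]
finger_gap: 88.3
[498.10553097 -99.00011189 230.09533816] [[ 0.08280199  0.99656311 -0.00240639]
 [ 0.99655882 -0.08281033 -0.00360181]] 88.29283185189173 [ 0.50441676  0.61211677 -0.64533188  1.9071989   0.50833429  0.79483298
  1.06658174]
```

View pics/side5.png

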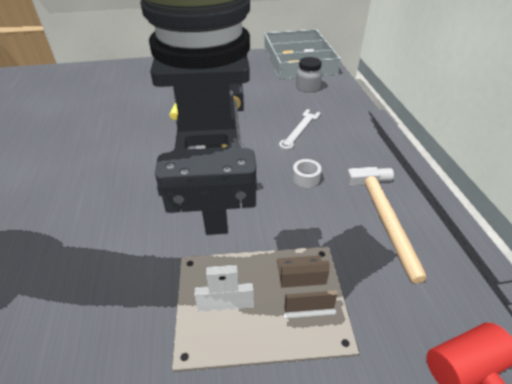

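View pics/wrist5.png

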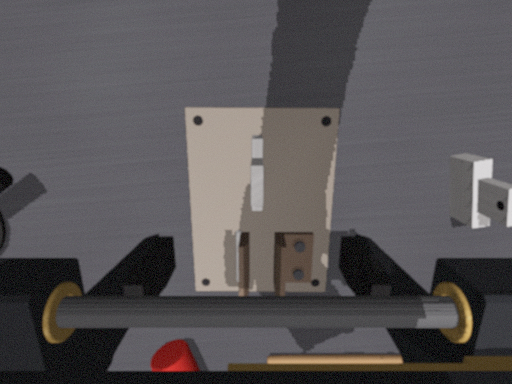

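The thin gauge stands upright on the bare end (side 225,290; wrist 257,175) and the gap is empty. I'll measure the gap from both views, and the middle gauge too.

```bash
python3 - <<'E'
from h import *
D,W=[cv2.imread(f'pics/{n}5.png') for n in('side','wrist')]
a=cv2.resize(D[245:330,260:360],None,fx=7,fy=7,interpolation=cv2.INTER_CUBIC);cv2.imwrite('pics/d5.png',a)
crop(W,220,215,120,85,6,'pics/w5.png')
E
```

```text
(no output)
```

View pics/d5.png

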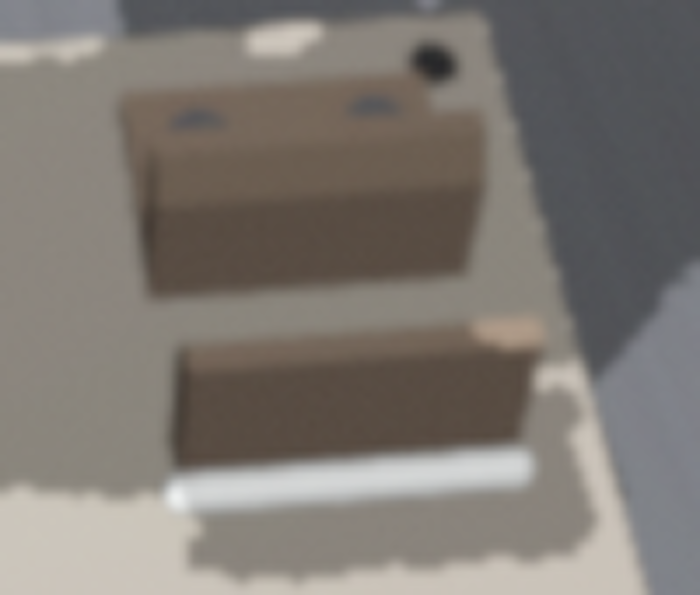

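View pics/w5.png

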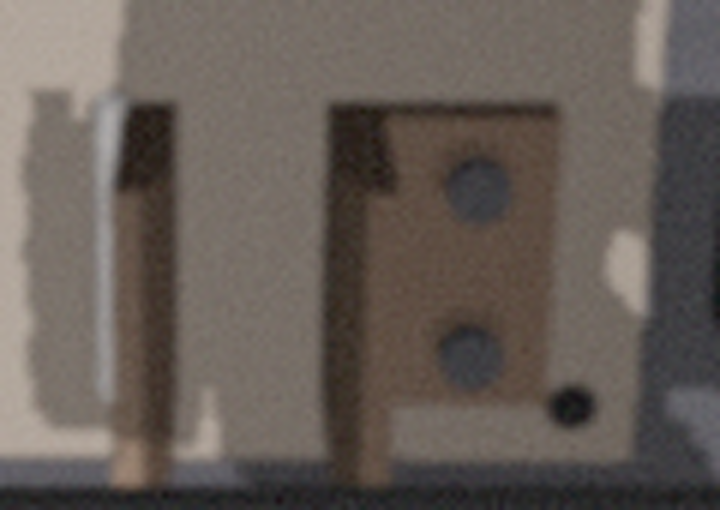

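```bash
python3 - <<'E'
from h import *
np.set_printoptions(precision=1,suppress=True)
s=np.load('s5.npy',allow_pickle=True)[0]
c=cam('wrist',s);D=cam('side'); a=np.radians(-4.74);Rb=np.array([[np.cos(a),-np.sin(a)],[np.sin(a),np.cos(a)]]);O=np.array([613.3,-119.9])
def b(n,c,x,y,z):
    P=onz(c,(x,y),z); print(n,P[:2],'bracket',Rb.T@(P[:2]-O))
w=lambda x,y:(220+x/6,215+y/6); d=lambda x,y:(260+x/7,245+y/7)
b('fix in',c,*w(174,105),10);b('bolt in',c,*w(328,105),10);b('fix in end',c,*w(168,480),55);b('bolt end',c,*w(335,480),55)
b('side bolt in -x',D,*d(150,297),10);b('side bolt in +x',D,*d(467,270),10)
b('side fix outtop -x',D,*d(181,372),55);b('+x',D,*d(533,347),55)
print('outer bolt foot -x corner tri');
# front +x plate corner, wrist
for n,p in {'thin tab':[(252,162),(263,162),(263,210),(251,210)]}.items():
    for q in p: b(n,c,*q,100)
for q in [(209,268),(236,264),(236,275)]: b('thin tab side',D,*q,100)
E
```

```text
fix in [ 582. -116.] bracket [-31.5   1.3]
bolt in [584.7 -82.4] bracket [-31.6  35. ]
fix in end [ 645.5 -121.7] bracket [32.2  0.8]
bolt end [648.2 -87.6] bracket [32.1 35.1]
side bolt in -x [580.8 -84.6] bracket [-35.3  32.5]
side bolt in +x [650.5 -90.1] bracket [34.6 32.8]
side fix outtop -x [ 574.9 -129.5] bracket [-37.5 -12.7]
+x [ 643.1 -136.1] bracket [ 31.1 -13.6]
outer bolt foot -x corner tri
thin tab [ 473.  -101.1] bracket [-141.3    7.2]
thin tab [473.9 -90.9] bracket [-141.4   17.3]
thin tab [520.7 -94.5] bracket [-94.4  17.7]
thin tab [ 519.7 -106.1] bracket [-94.4   6. ]
thin tab side [478.7 -95.2] bracket [-136.2   13.5]
thin tab side [513.9 -95.1] bracket [-101.1   16.5]
thin tab side [ 511.7 -112. ] bracket [-101.9   -0.5]
```

The gap again reads about 33.7 mm in both views, and its mid-plane is at about y = 17. That confirms the middle gauge: 34 mm would not go in freely. Moving over the middle gauge at about (539,150), yaw about +3.3°.

```bash
python3 -m crank '{"dp":[[4,0.4,0],[9,0.8,0],[14,1.2,0],[19,1.6,0],[23,2,0]],"turn":[[0,0,-2],[0,0,-4],[0,0,-6],[0,0,-8],[0,0,-8]],"grip":[-1,-1,-1,-1,-1]}'
python3 -m crank '{"dp":[[2,0,0],[2,0,0],[2,0,0]],"turn":[[0,0,0],[0,0,0],[0,0,0]],"grip":[-1,-1,-1]}'
python3 - <<'E'
from h import *
s=telemetry.sense();print(s['position'],R.from_quat(np.roll(s['orientation'],-1)).as_matrix()[:,:2].T,s['qpos'])
np.save('s6.npy',np.array([s],dtype=object))
W=camera('wrist')[:,:,::-1];cv2.imwrite('pics/w6.png',W);crop(W,0,0,512,384,1.5,'pics/w6b.png')
E
```

```text
t: 7.25
position: [533.5, 130.8, 224.0]
orientation: [-0.004, 0.686, 0.728, -0.005]
force: [0.7, -0.1, 0.4]
finger_gap: 88.1
t: 7.55
position: [531.4, 149.7, 222.3]
orientation: [-0.005, 0.685, 0.728, -0.007]
force: [0.4, -0.3, -0.3]
finger_gap: 88.2
[531.44135471 149.67021355 222.32112231] [[-0.06042283  0.99816692 -0.00344685]
 [ 0.99803267  0.06035611 -0.01696829]] [ 0.02142678  0.68438741 -0.6455675   1.77583134  0.51272313  0.87463883
  0.77107421]
```

View pics/w6b.png

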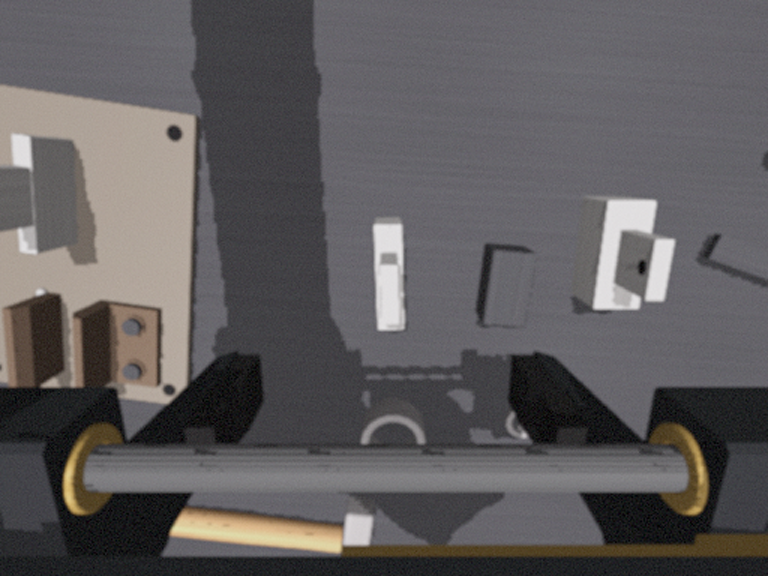

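The middle gauge is centred at about (260,180), with its tab top at roughly (252–270, 177–220). A dark block to its right at (340,190) stands about 60 mm from the tab, which could be close to the open finger. Zooming in.

```bash
python3 - <<'E'
from h import *
W=cv2.imread('pics/w6.png'); crop(W,235,135,130,100,6,'pics/w6c.png')
E
```

```text
(no output)
```

View pics/w6c.png

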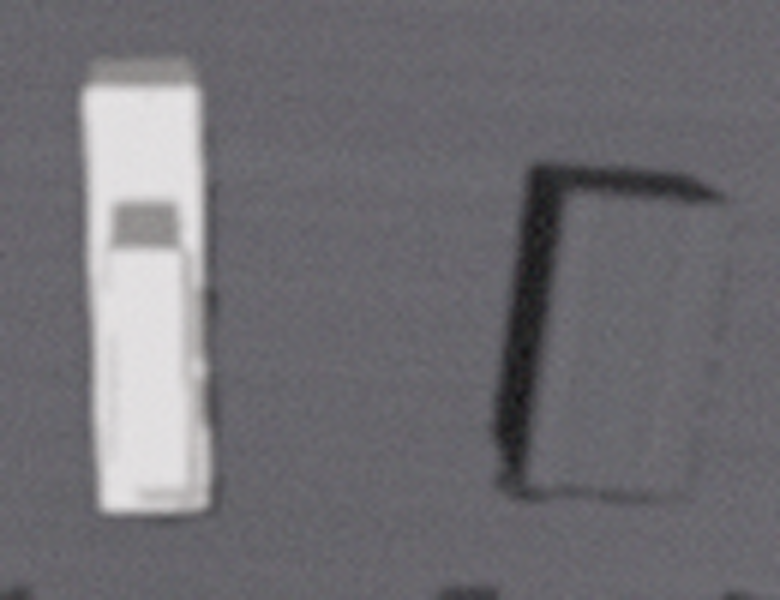

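```bash
python3 - <<'E'
from h import *
np.set_printoptions(precision=1,suppress=True)
s=np.load('s6.npy',allow_pickle=True)[0]
c=cam('wrist',s);D=cam('side');S=cam('scene')
w=lambda x,y:(235+x/6,135+y/6); e=lambda x,y:(180+x/5,95+y/5); sc=lambda x,y:(110+x/2.9,160+y/2.9)
for n,p,z in [('tab',(113,247),90),('tab',(180,247),90),('tab',(133,492),90),('tab',(188,492),90),('blade',(84,88),45),('blade',(200,88),45),('blade',(100,515),45),('blade',(210,512),45)]:
    print(n,onz(c,w(*p),z))
print('tri tab -x+y',tri((c,w(180,247)),(D,e(206,302))),'-x-y',tri((c,w(113,247)),(D,e(212,320))),'blade -x-y',tri((c,w(84,88)),(D,e(170,432))),'+x-y',tri((c,w(100,515)),(D,e(378,400))))
print('block: near top corners wrist/scene',tri((c,w(525,492)),(S,sc(590,148))),tri((c,w(690,495)),(S,sc(635,150))),'far',tri((c,w(565,195)),(S,sc(595,106))),'base -y far',onz(c,w(535,165),0),'base scene',onz(S,sc(588,188),0),onz(S,sc(634,191),0))
E
```

```text
tab [519.1 146.3  90. ]
tab [518.4 156.8  90. ]
tab [559.7 152.   90. ]
tab [559.1 161.   90. ]
blade [500.2 139.4  45. ]
blade [498.9 160.1  45. ]
blade [581.  146.9  45. ]
blade [579.1 167.8  45. ]
tri tab -x+y (array([519.3, 157. ,  87.6]), [0.4, 0.4]) -x-y (array([520.2, 146.4,  87.2]), [0.5, 0.5]) blade -x-y (array([500.8, 139.4,  42.7]), [0.3, 0.3]) +x-y (array([581.8, 146.8,  40.6]), [0.8, 0.8])
block: near top corners wrist/scene (array([575.9, 229.6,  31.9]), [0.8, 0.8]) (array([574.1, 262.5,  32.8]), [0.1, 0.1]) far (array([516.3, 230.4,  32.3]), [0.2, 0.2]) base -y far [516.  231.7   0. ] base scene [583.7 230.4   0. ] [581.2 265.3   0. ]
```

The middle gauge is centred at (539.5, 153.7), yaw about +5.2°, tab top z about 88 against 90 expected. The block is about 32 mm high, so the fingers at z 55 stay above it. I'll descend in two steps and correct the 1° tool tilt.

```bash
python3 -m crank '{"dp":[[0.4,1.1,2],[0.4,1.1,5],[0.4,1.1,8],[0.4,1.1,11],[0.4,1.1,11]],"turn":[[-1,0.2,-1.7],[-1,0.2,-1.7],[-1,0.2,-1.7],[-1,0.2,-1.7],[-1,0.2,-1.7]],"grip":[-1,-1,-1,-1,-1]}'
python3 - <<'E'
from h import *
s=telemetry.sense();print(s['position'],R.from_quat(np.roll(s['orientation'],-1)).as_matrix().T)
E
```

```text
t: 8.1
position: [538.4, 148.6, 108.9]
orientation: [-0.001, 0.676, 0.737, -0.004]
force: [-0.4, -0.6, 1.0]
finger_gap: 88.1
[538.42611654 148.58003744 108.87631488] [[-0.08533289  0.99634209 -0.00455429]
 [ 0.99633276  0.08530154 -0.00668367]
 [-0.00627073 -0.00510793 -0.99996729]]
```

```bash
python3 -m crank '{"dp":[[0.5,0.2,0],[0.5,0.2,2],[0.55,0.2,4],[0.55,0.2,5.3],[0.55,0.2,5.3]],"turn":[[-0.4,0.3,0],[-0.4,0.3,0],[-0.4,0.3,0],[-0.4,0.3,0],[-0.4,0.3,0]],"grip":[-1,-1,-1,-1,-1]}'
python3 -m crank '{"dp":[[0,0,0],[0,0,0],[0,0,0],[0,0,0],[0,0,0]],"turn":[[0,0,0],[0,0,0],[0,0,0],[0,0,0],[0,0,0]],"grip":[-1,0.3,0.5,0.5,0.5]}' 25
python3 - <<'E'
from h import *
s=telemetry.sense();print(s['position'],R.from_quat(np.roll(s['orientation'],-1)).as_matrix().T,s['finger_gap'])
E
```

```text
t: 8.6
position: [539.5, 153.4, 55.5]
orientation: [-0.0, 0.676, 0.737, -0.0]
force: [0.1, 0.3, 0.7]
finger_gap: 88.2
t: 9.1
position: [539.6, 153.4, 55.8]
orientation: [-0.0, 0.676, 0.736, -0.0]
force: [-0.6, -0.6, 0.3]
finger_gap: 58.5
[539.60475987 153.4000891   55.78120883] [[-8.47850674e-02  9.96399261e-01  6.42982495e-05]
 [ 9.96399257e-01  8.47850742e-02 -1.10859784e-04]
 [-1.15912139e-04  5.46674737e-05 -9.99999992e-01]] 58.50788158123725
```

```bash
python3 -m crank '{"dp":[[0,0,0],[0,0,0],[0,0,0],[0,0,0],[0,0,0]],"turn":[[0,0,0],[0,0,0],[0,0,0],[0,0,0],[0,0,0]],"grip":[1,1,1,1,1]}' 30
python3 -m crank '{"dp":[[0,0,0],[0,0,0],[0,0,0]],"turn":[[0,0,0],[0,0,0],[0,0,0]],"grip":[1,1,1]}' 30
python3 -m crank '{"dp":[[0,0,-3],[0,0,-7],[0,0,-10],[0,0,-10]],"turn":[[0,0,0],[0,0,0],[0,0,0],[0,0,0]],"grip":[1,1,1,1]}' 30
```

```text
t: 9.6
position: [539.6, 153.4, 55.8]
orientation: [-0.0, 0.676, 0.736, -0.0]
force: [-0.2, -0.0, -0.4]
finger_gap: 18.8
t: 9.9
position: [539.6, 153.3, 55.7]
orientation: [-0.0, 0.676, 0.736, -0.0]
force: [-0.3, -0.0, -0.2]
finger_gap: 12.1
t: 10.3
position: [541.6, 154.6, 159.1]
orientation: [0.001, 0.677, 0.736, 0.003]
force: [1.0, 0.7, -3.3]
finger_gap: 12.0
```

The gauge is lifted with 12 mm in the jaws. Carrying it over the gap at about (614.7, -103), turning +9.6° to the bracket's yaw.

```bash
python3 -m crank '{"dp":[[-3,0.6,-1],[-7,1.4,-1],[-11.5,2.2,-1],[-16,3.1,-1],[-20,3.9,-1]],"turn":[[0,0,2],[0,0,4],[0,0,6],[0,0,8],[0,0,9.6]],"grip":[1,1,1,1,1]}'
python3 - <<'E'
from h import *
s=telemetry.sense();print(s['position'],R.from_quat(np.roll(s['orientation'],-1)).as_matrix().T,s['finger_gap'])
E
```

```text
t: 10.8
position: [596.5, -44.5, 166.9]
orientation: [0.0, 0.737, 0.676, 0.002]
force: [1.4, 0.1, -3.1]
finger_gap: 11.9
[596.51209178 -44.53327405 166.94602595] [[ 0.0852683   0.99635638  0.00181089]
 [ 0.99635326 -0.08527337  0.00293979]
 [ 0.0030835   0.00155362 -0.99999404]] 11.919218880182477
```

```bash
python3 -m crank '{"dp":[[-3,1.2,0],[-5,2,0],[-5.7,2.3,0],[-5.7,2.3,0],[-5.7,2.3,0]],"turn":[[0,0,0],[0,0,0],[0,0,0],[0,0,0],[0,0,0]],"grip":[1,1,1,1,1]}'
python3 - <<'E'
from h import *
s=telemetry.sense();print(s['position'],R.from_quat(np.roll(s['orientation'],-1)).as_matrix().T,s['force'])
np.save('s7.npy',np.array([s],dtype=object))
for n in('side','wrist'): cv2.imwrite(f'pics/{n}7.png',camera(n)[:,:,::-1])
W=cv2.imread('pics/wrist7.png');crop(W,160,100,200,150,4,'pics/w7.png')
E
```

```text
t: 11.3
position: [613.9, -100.9, 166.3]
orientation: [-0.001, 0.736, 0.677, 0.002]
force: [-0.6, 1.3, -3.1]
finger_gap: 12.0
[ 613.92062364 -100.92779798  166.32526318] [[ 0.0828749   0.99655355  0.00357458]
 [ 0.99655833 -0.08288072  0.00151258]
 [ 0.00180363  0.00343692 -0.99999247]] [-0.62275481  1.27514871 -3.09391069]
```

View pics/side7.png

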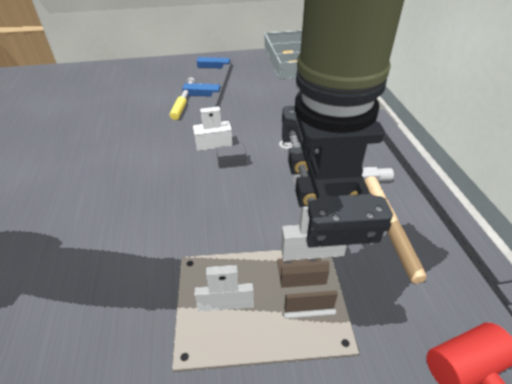

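View pics/w7.png

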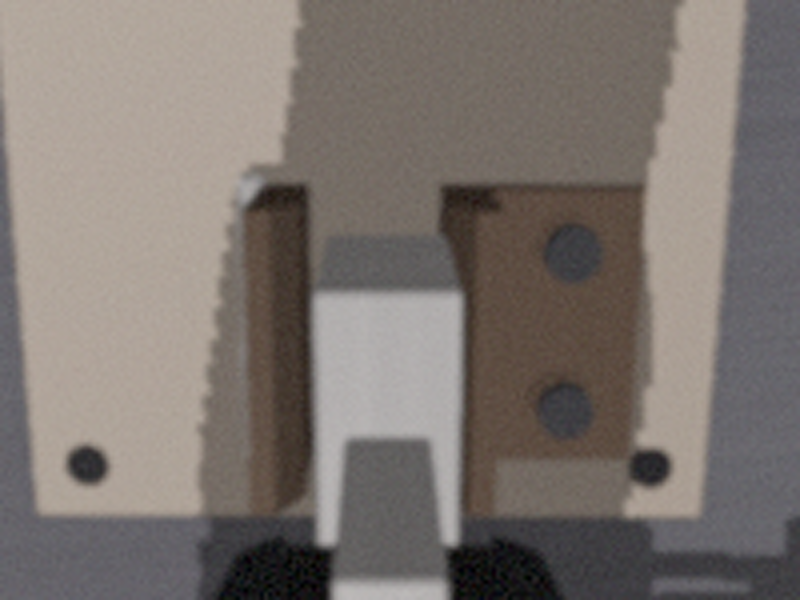

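Side view: the gauge hangs upright and the thin gauge still stands at (225,290). In the wrist crop the gap edges at the plate run from 310 to 441, and the blade sits over it. I'll compute the lateral offset.

```bash
python3 - <<'E'
from h import *
np.set_printoptions(precision=1,suppress=True)
s=np.load('s7.npy',allow_pickle=True)[0]
c=cam('wrist',s); a=np.radians(-4.74);Rb=np.array([[np.cos(a),-np.sin(a)],[np.sin(a),np.cos(a)]]);O=np.array([613.3,-119.9])
w=lambda x,y:(160+x/4,100+y/4)
print('tcp',Rb.T@(s['position'][:2]-O))
for n,p,z in [('fix in',(310,190),10),('bolt in',(441,190),10),('blade bot',(325,236),110.6),('',(441,236),110.6),('blade top',(314,291),155.6),('',(463,291),155.6),('fixtop out',(250,512),55),('bolttop out',(494,512),55)]:
    P=onz(c,w(*p),z);print(n,P[:2],Rb.T@(P[:2]-O))
E
```

```text
tcp [-0.9 19. ]
fix in [ 578.7 -116.1] [-34.8   0.9]
bolt in [581.4 -83.6] [-34.8  33.5]
blade bot [ 573.1 -107.3] [-41.1   9.3]
 [574.8 -87.8] [-41.1  28.8]
blade top [ 572.6 -106.6] [-41.7   9.9]
 [574.2 -86.9] [-41.7  29.6]
fixtop out [ 644.9 -134.1] [ 32.7 -11.5]
bolttop out [649.6 -78.2] [32.8 44.6]
```

The gap centre is at y ≈ 17 and the gauge at y ≈ 19.2, so I'll shift -2 mm along tool x. Then down in steps, watching the force.

```bash
python3 -m crank '{"dp":[[-0.25,0.1,0],[-0.25,0.1,1.5],[-0.25,0.1,3],[-0.25,0.1,4.5],[-0.25,0.1,4.5]],"turn":[[0,0,0],[0,0,0],[0,0,0],[0,0,0],[0,0,0]],"grip":[1,1,1,1,1]}'
python3 - <<'E'
from h import *
s=telemetry.sense();O=np.array([613.3,-119.9]);print(s['position'],R.from_quat(np.roll(s['orientation'],-1)).as_matrix().T,R.from_euler('z',4.74,degrees=True).apply(s['position']-[613.3,-119.9,0]),s['force'])
E
```

```text
t: 11.9
position: [612.8, -103.3, 118.5]
orientation: [-0.002, 0.735, 0.678, -0.0]
force: [-1.1, -0.8, -2.7]
finger_gap: 11.7
[ 612.80555148 -103.29144778  118.48724911] [[ 0.08154974  0.99666565  0.00268935]
 [ 0.99666323 -0.08153955 -0.0037011 ]
 [-0.00346947  0.0029822  -0.99998953]] [ -1.86519311  16.51089158 118.48724911] [-1.06323845 -0.80005939 -2.68147091]
```

```bash
python3 -m crank '{"dp":[[0,0.2,0.8],[0,0.2,1.6],[0,0.2,2.4],[0,0.2,3.2],[0,0.2,3.2]],"turn":[[0,0,0],[0,0,0],[0,0,0],[0,0,0],[0,0,0]],"grip":[1,1,1,1,1]}'
python3 -m crank '{"dp":[[0,0.1,0.5],[0,0.1,1],[0,0.1,1.5],[0,0.1,1.7],[0,0.1,1.7]],"turn":[[0,0,0],[0,0,0],[0,0,0],[0,0,0],[0,0,0]],"grip":[1,1,1,1,1]}'
```

```text
t: 12.4
position: [613.9, -103.4, 85.3]
orientation: [-0.003, 0.735, 0.678, -0.001]
force: [0.3, 0.4, -3.1]
finger_gap: 11.8
t: 12.9
position: [614.5, -103.4, 67.9]
orientation: [-0.003, 0.735, 0.678, -0.001]
force: [1.6, -0.5, -3.7]
finger_gap: 11.6
```

Inside the gap with no side force, about 2 mm to go.

```bash
python3 -m crank '{"dp":[[0,0,0.1],[0,0,0.2],[0,0,0.25],[0,0,0.25]],"turn":[[0,0,0],[0,0,0],[0,0,0],[0,0,0]],"grip":[1,1,1,1]}'
```

```text
t: 13.3
position: [614.6, -103.5, 65.8]
orientation: [-0.003, 0.735, 0.678, -0.001]
force: [-1.4, 0.7, 1.3]
finger_gap: 11.6
```

Touching down: the force went from -3.7 to +1.3 N at z = 65.8, where 65.7 was expected. Release gently and retreat upwards.

```bash
python3 -m crank '{"dp":[[0,0,0.05],[0,0,0.05],[0,0,0.05],[0,0,0.05],[0,0,0.05]],"turn":[[0,0,0],[0,0,0],[0,0,0],[0,0,0],[0,0,0]],"grip":[1,-0.3,-0.6,-1,-1]}'
python3 -m crank '{"dp":[[0,0,0],[0,0,0],[0,0,-2],[0,0,-6],[0,0,-9]],"turn":[[0,0,0],[0,0,0],[0,0,0],[0,0,0],[0,0,0]],"grip":[-1,-1,-1,-1,-1]}'
python3 -m crank '{"dp":[[3,0,-5],[6,0,-8],[6,0,-8],[6,0,-8]],"turn":[[0,0,0],[0,0,0],[0,0,0],[0,0,0]],"grip":[-1,-1,-1,-1]}'
python3 - <<'E'
from h import *
s=telemetry.sense();print(s['position'],s['force']);np.save('s8.npy',np.array([s],dtype=object))
for n in('side','wrist','scene'): cv2.imwrite(f'pics/{n}8.png',camera(n)[:,:,::-1])
D=cv2.imread('pics/side8.png');crop(D,170,240,190,125,4,'pics/d8.png')
W=cv2.imread('pics/scene8.png');crop(W,110,160,130,90,5,'pics/sc8.png')
E
```

```text
t: 13.8
position: [614.8, -103.5, 65.3]
orientation: [-0.003, 0.735, 0.678, -0.001]
force: [-0.0, -0.1, -0.4]
finger_gap: 41.7
t: 14.3
position: [615.5, -103.5, 156.8]
orientation: [-0.003, 0.735, 0.678, -0.001]
force: [0.9, -0.4, 0.4]
finger_gap: 81.7
t: 14.7
position: [621.3, -42.7, 238.1]
orientation: [-0.002, 0.734, 0.679, 0.0]
force: [0.0, -0.8, -0.8]
finger_gap: 88.1
[621.25805382 -42.73104921 238.11922576] [ 0.02525505 -0.82807322 -0.83874843]
```

View pics/d8.png

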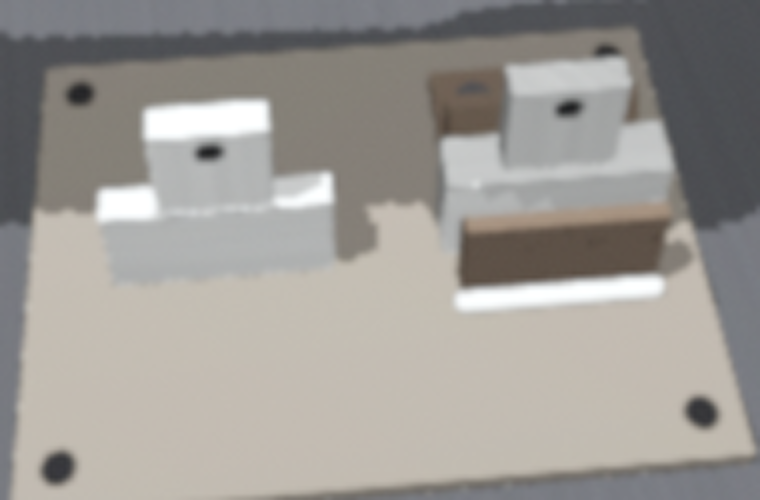

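View pics/sc8.png

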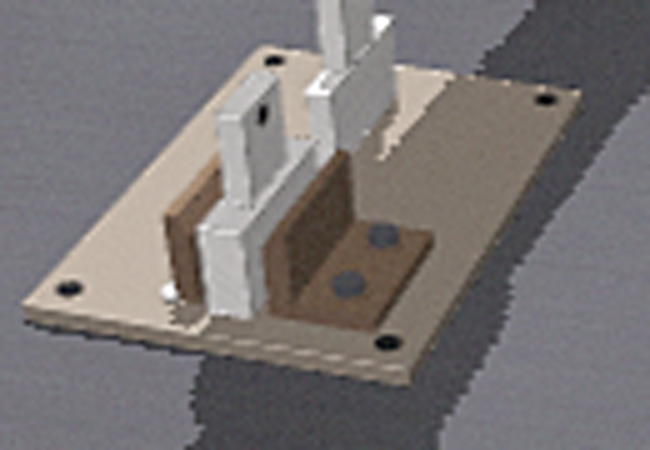

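View pics/wrist8.png

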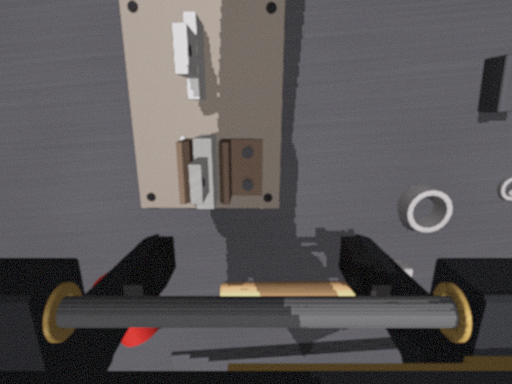

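The middle gauge stands upright in the gap (side crop 570,110; scene crop 245,200), and the thin gauge stands on the bare end. One last triangulation of the inserted gauge's tab.

```bash
python3 - <<'E'
from h import *
np.set_printoptions(precision=1,suppress=True)
D,S=cam('side'),cam('scene')
B=R.from_euler('z',4.74,degrees=True);O=[613.3,-119.9,0]
d=lambda x,y:(D,(170+x/4,240+y/4)); w=lambda x,y:(S,(110+x/5,160+y/5))
x,r=tri(d(631,86),w(220,112));print('+x-y',B.apply(x-O),r)
x,r=tri(d(628,58),w(244,121));print('+x+y',B.apply(x-O),r)
for p in [(505,68),(627,58),(630,85),(507,95)]: print(B.apply(onz(*d(*p),100)-O))
for p in [(145,104),(268,100),(270,130),(150,138)]: print('thin',B.apply(onz(*d(*p),100)-O))
E
```

```text
+x-y [18.1 11.5 99.4] [2.0, 2.0]
+x+y [20.3 23.5 98.3] [1.7, 1.7]
[-20.9  20.3 100. ]
[ 20.3  20.5 100. ]
[ 18.8   9.6 100. ]
[-22.1   9.4 100. ]
thin [-139.7   16.9  100. ]
thin [-99.8  14.8 100. ]
thin [-99.8   3.1 100. ]
thin [-138.     3.6  100. ]
```

The middle gauge's tab top is at z ≈ 99 (fully down would be 100), centred at x ≈ -1, y ≈ 15–17. The thin gauge is at (-119, 10). Both are within limits, so I'll hand in.

```bash
python3 - <<'E'
from station import ctrl
print(ctrl.sign_off())
E
```

```text
the job is handed in; nothing more can be done
None
```

The job is handed in at about 15 s on the clock. The thin gauge stands on the bare end of the base plate, and the 20 mm middle gauge stands fully down in the gap between the lugs. I left the thick gauge on the bench.

- **Gap:** the wrist and side views put it at 32–34 mm, mostly about 33.7 mm. That is too narrow for the 34 mm gauge to go in freely, so the middle gauge was the one to use. The readings spread by about 1.5 mm, but the middle gauge is accepted for any gap below 37 mm.
- **Middle gauge:** it went in without any noticeable side force and met the plate at the expected height. Its tab top measured 98–99 mm against 100 nominal, centred at bracket x ≈ -1 mm and y ≈ 15–17 mm, and it looks upright.
- **Thin gauge:** it stands at about bracket (-119, 10) mm.
- **Robot:** the gripper is open and withdrawn to 238 mm, clear of everything.

No check failed. Side and scene sight lines missed each other by about 2 mm, in line with the stated calibration accuracy. The gap's mid-plane came out about 2 mm apart between the wrist and side views, well inside the roughly 7 mm of clearance on each side.

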